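Clear the warming plate and load it with jars

ROBOT

A 7-joint arm with a two-finger parallel gripper is mounted at the origin on a cart in front of the work surface, level with it; the furniture and walls round the work are solid. World frame = base frame: x ahead of the robot, y to its left, z up, the work surface at z = 0. Lengths are in mm, angles in rad, forces in N, time in s.
With the tool pointing down it reaches from about 425 to 875 mm from the base axis. Payload 8.4 kg.
Tool frame: the origin (TCP) lies midway between the tips of the shut fingers; the grasp point (between the pads) lies 19 mm behind it (grip_depth is the z of the grasp point in the tool frame, in mm); z points along the fingers, y is the line along which they close (so a half turn about z gives the same grasp; the last joint's range is limited). The gripper opens to 85 mm and grips with 20 to 120 N. Pads are 22 mm wide; open, the fingers measure 114 mm over their backs; the gripper's body (76 mm by 85 mm) begins 54 mm behind the grasp point. The pads swing forward as they close: fully open they stand 13 mm farther back than shut.
Start: joints at [1.235, 0.333, 0.04, 1.465, -0.013, 1.343, -0.059], TCP at [152.465, -631.837, 231.308] pointing down, gripper open.
Joint ranges: [-2.58, 2.58], [-0.38, 2.09], [-1.3, 1.39], [0.25, 2.4], [-1.5, 4.64], [0.08, 2.09], [-2.65, 2.65]. Speed limits (rad/s): [2.22, 2.22, 2.79, 2.79, 3.14, 3.14, 3.14].

INTERFACE

Orientations are given as a unit quaternion [x, y, z, w].
In Python, from rig import move_pose, move_linear, set_joints, gripper_to, dwell, solve_ik, read_state, read_camera, calibration, MotionError, finish_job, outline_of, grip_depth gives the robot as it stands. The module is installed in compiled form; this text tells all that it offers. Calls block until the motion is done:
- move_pose(position, orientation): joint-space move of the TCP to a pose.
- move_linear(position, ori=None, feed=150): straight line of the TCP; ori=None keeps the orientation; feed is the mean speed in mm/s.
- set_joints(angles): joint-space move.
- gripper_to(opening): finger opening in mm; the grip force is fixed at half the most; returns when the fingers have stopped.
- dwell(seconds).
- solve_ik(position, orientation): joint angles nearest the present ones, or None.
- read_state(): the state.
- read_camera(name): name is "scene" or "side" or "wrist"; returns the picture (420x560x3 uint8, red, green, blue); there is no depth.
- calibration(name): a dict with "K" (3x3 intrinsics, pixels), "R" (3x3) and "t" (3): a world point X has camera coordinates R X + t. Camera axes: x right, y down, z forward; pixel columns grow to the right and rows downward; lengths in mm; the calibration is good to about 2 mm. The wrist camera is an equidistant fisheye: a pixel r from the principal point sees the ray r / f radians off the axis. A picture is of the moment at which its call begins: read the wrist's pose just before it. calibration takes no time and is no camera call; for the wrist camera it gives the pose at the moment of the call.
A pose or a line that the arm cannot do raises MotionError and nothing moves.
- finish_job(): hands the job in; it is judged then, once.
Trained networks look in the newest picture that a camera, given by its name, has taken for a name from the list of things; names that differ only in an ending like _2 or _b are one class to them, and where a whole thing is asked for, a point or a joint stands for the part that bears it (a point fixed in the world has none). Each returns a list of dicts, best first, with "score" (0 to 1); they miss things now and then, are a little off and sometimes report something else, mostly with a low value. They report only what shows in the picture. A call takes as long as a camera call. They do not tell look-alikes from the thing itself.
- outline_of(thing, camera): "region" (420x560 bool, what is visible of it) and "at" ([column, row] in pixels, amid what is visible of it).
The state is a dict: "t": time; "qpos": joint angles; "qvel": joint speeds; "effort": joint torques, N m; "tcp_pos": TCP position; "tool_rot": TCP orientation; "contact_force": force on the tool from outside, world axes, zero at the start; "wrist_torque": the same for the moment, N m; "width": finger opening in mm; "grip_force": force on a finger pad.
Only numpy, scipy, OpenCV 4.12 (cv2) and the standard library are available. Lean on these libraries where they do the work, as an engineer would, in place of code of your own. Each camera call takes 0.05 s, during which the arm holds its last target. There are 200 camera calls.

TASK

The warming plate has been left on with mushrooms lying about on it. Switch it off at its toggle first, then move all the mushrooms from the plate onto the cutting board and stand the fallen spice jars upright on the plate, and when that is done flip the toggle back on. Touch no jar or mushroom while the plate is switched on, and leave the other things on the table where they are.

Things in the scene. Friction and masses are not known exactly. Their poses are not given: they have to be found in the camera images.
- toggle (a joint): Bat toggle on top of the white control box at the plate's left end. Snaps over centre: +0.42 rad = ON, bat leans to the green dot (away from the robot); -0.42 = OFF, leans to the red dot (towards the robot); 0 = upright, does not stay. About 1.5 N near the tip pushes it over. It turns about the y axis of plate_mid, pivot at (0, 174, 22) mm in that frame.
- toggle_tip (a point): Point on the axis of the metal bat, 38 mm from its pivot (the bat ends 47 mm from the pivot; it is 13 mm thick near the tip, 8 mm at the foot). z runs along the bat.
- plate_mid (a point): Centre of the top of the fixed warming plate: bare steel, 170 (x) by 240 (y) mm, top 32 mm above the table; x points away from the robot, y left, z up. Its grey base is 190 x 260 mm, top 26 mm above the table. The white control box (150 in x, 84 in y, top 48 mm above the table) stands beside it, centred at x 0, y +174 mm from here.
- board_top (a point): Centre of the top face of the fixed wooden cutting board, 158 mm (x) by 210 mm (y), its top 18 mm above the table, flat; z up. Its y side lies roughly fore and aft.
- cap_1_mid (a point): Brown mushroom cap, rigid dome, 52 x 55 mm (its x, y) and 28 mm high, 30 g; point at its centre, half-way up, z up through the crown. At the start it sits dome up on the warming plate. May be absent.
- cap_2_mid (a point): Brown mushroom cap, rigid dome, 58 x 52 mm (its x, y) and 31 mm high, 30 g; point at its centre, half-way up, z up through the crown. At the start it sits dome up on the warming plate. May be absent.
- cap_3_mid (a point): Brown mushroom cap, rigid dome, 54 x 45 mm (its x, y) and 23 mm high, 30 g; point at its centre, half-way up, z up through the crown. At the start it sits dome up on the warming plate. May be absent.
- cap_4_mid (a point): Brown mushroom cap, rigid dome, 55 x 50 mm (its x, y) and 28 mm high, 30 g; point at its centre, half-way up, z up through the crown. At the start it sits dome up on the warming plate. May be absent.
- jar_1_mid (a point): Glass spice jar with a white screw lid fixed on, round, 44 mm in diameter (the lid too), 109 mm tall, about 110 g; point at its centre, on its axis, 54.5 mm from either end; z points along the axis from the foot to the lid. At the start it lies on its side on the table, lid more or less towards the robot or the right. May be absent.
- jar_2_mid (a point): Glass spice jar with a white screw lid fixed on, round, 44 mm in diameter (the lid too), 109 mm tall, about 110 g; point at its centre, on its axis, 54.5 mm from either end; z points along the axis from the foot to the lid. At the start it lies on its side on the table, lid more or less towards the robot or the right. May be absent.
- jar_3_mid (a point): Glass spice jar with a white screw lid fixed on, round, 44 mm in diameter (the lid too), 109 mm tall, about 110 g; point at its centre, on its axis, 54.5 mm from either end; z points along the axis from the foot to the lid. At the start it lies on its side on the table, lid more or less towards the robot or the right. May be absent.
- marker_2: Red-capped marker pen lying before the plate, 132 mm long, 20 mm thick, bystander.
- cutter_work_2: Yellow bow cutter, 186 mm long, 17 mm high, lying at the right, bystander.
- tape: Roll of tape lying flat, 104 mm across, 25 mm high, bystander.
Not all that is in view belongs to the job. What is shaped like the part that bears cap_1_mid but yellow is not meant.

How it is judged:
By the outcome, as a careful person would: the job done as asked, in the order asked, and still so for the second after the job is handed in, with the robot touching nothing.
Of cap_1, cap_2, cap_3, cap_4 only 3 to 4 are there at a start; the rules pass over those that are not, and their reading is None.
Of jar_1, jar_2, jar_3 only 2 to 3 are there at a start; the rules pass over those that are not, and their reading is None.
At some moment in a run one of cap_1, cap_2, cap_3, cap_4 may be knocked a few centimetres aside while the robot is not near it.
Once in a run the grip may slacken for a moment while it holds something.
It also fails if it takes over 210 s, if anything falls off the work surface, if the arm or the gripper's body presses on something with over 40 N, if the wrist force passes 120 N, or if a joint passes its speed limit or range.

## Working session

There is one attempt and no reset: what is moved stays moved. The work goes in short steps, each a Python script; the robot and the scene stay as the last script left them, time stands still between calls to the robot, and variables do not carry over. Pictures are saved under pics/ and viewed, at most 14 in all, crops included, and the job is handed in when it is done.

```bash
mkdir -p pics; ls; python3 - <<'E'
from rig import *
import cv2,numpy as np
ims=[]
for c in ["scene","side"]:
    im=read_camera(c); cv2.imwrite(f"pics/{c}0.png",im[:,:,::-1])
    k=calibration(c); print(c,np.round(k["K"],1).tolist(),np.round(k["R"],3).tolist(),np.round(k["t"]).tolist())
    for th in ["cap_1_mid","jar_1_mid","toggle","toggle_tip","plate_mid","board_top","marker_2","tape","cutter_work_2"]:
        try: print(th,[(np.round(d["at"]).tolist(),round(d["score"],2),int(d["region"].sum())) for d in outline_of(th,c)])
        except Exception as e: print(th,repr(e))
print(grip_depth, read_state())
E
```

```text
pics
scene [[496.3, 0.0, 284.0], [0.0, 496.3, 215.8], [0.0, 0.0, 1.0]] [[-0.627, -0.779, 0.006], [-0.559, 0.444, -0.7], [0.543, -0.443, -0.714]] [316.0, 377.0, 1194.0]
cap_1_mid [([287.0, 222.0], 0.8, 275), ([335.0, 234.0], 0.67, 113), ([352.0, 257.0], 0.66, 226), ([278.0, 177.0], 0.5, 144)]
jar_1_mid []
toggle [([204.0, 244.0], 0.46, 43)]
toggle_tip [([204.0, 242.0], 0.43, 31)]
plate_mid [([238.0, 246.0], 0.59, 4874)]
board_top [([175.0, 316.0], 0.6, 3385)]
marker_2 [([272.0, 299.0], 0.65, 287)]
tape [([423.0, 198.0], 0.72, 579)]
cutter_work_2 [([363.0, 160.0], 0.63, 247), ([201.0, 242.0], 0.48, 24)]
side [[397.5, 0.0, 273.2], [0.0, 397.5, 204.2], [0.0, 0.0, 1.0]] [[-0.976, -0.218, 0.02], [-0.159, 0.643, -0.749], [0.151, -0.734, -0.662]] [514.0, 187.0, 1168.0]
cap_1_mid [([273.0, 219.0], 0.59, 169), ([336.0, 215.0], 0.57, 144)]
jar_1_mid [([272.0, 175.0], 0.74, 388)]
toggle [([258.0, 238.0], 0.66, 201), ([227.0, 263.0], 0.54, 45)]
toggle_tip [([229.0, 264.0], 0.46, 51)]
plate_mid [([242.0, 254.0], 0.74, 4805), ([257.0, 239.0], 0.43, 205), ([248.0, 225.0], 0.34, 162)]
board_top [([25
[... 233 characters left out ...]
qpos': array([ 1.23480836,  0.33314874,  0.03989891,  1.46540288, -0.01341671,
        1.34334386, -0.05852584]), 'qvel': array([-0.00048816,  0.0012407 , -0.00154524,  0.00066424,  0.00204947,
        0.00041802, -0.00141887]), 'effort': array([ 4.88405531e-04, -6.58307934e+01,  1.36332706e+00, -4.05821943e+01,
        1.67308270e-02,  3.02073771e-03,  4.98507518e-05]), 'tcp_pos': array([ 152.46088305, -631.82119164,  231.33961306]), 'tool_rot': array([ 9.93003112e-01,  1.18088187e-01,  9.70580826e-06, -2.06086085e-05]), 'contact_force': array([-0.7020912 ,  0.89411152,  1.01664168]), 'wrist_torque': array([0.01070423, 0.01572222, 0.02775062]), 'grip_force': 0.0, 'width': 85.20907811083687}
```

View pictures.

```bash
python3 - <<'E'
import cv2
for c,(x0,y0,x1,y1) in {"scene":(120,120,480,390),"side":(150,110,430,390)}.items():
    im=cv2.imread(f"pics/{c}0.png")[y0:y1,x0:x1]
    s=min(800/im.shape[1],600/im.shape[0]); im=cv2.resize(im,None,fx=s,fy=s,interpolation=cv2.INTER_CUBIC); print(c,s)
    cv2.imwrite(f"pics/{c}0c.png",im[:600,:800])
E
```

```text
scene 2.2222222222222223
side 2.142857142857143
```

View pics/scene0c.png

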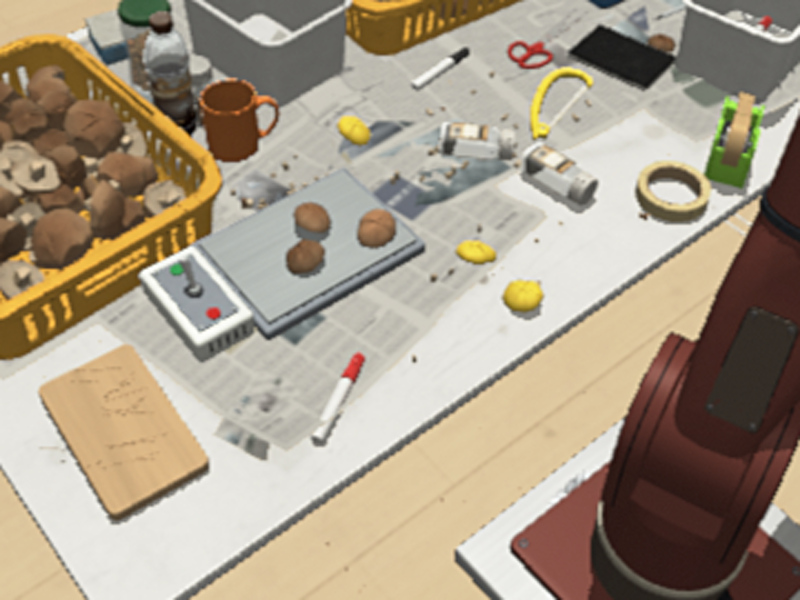

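View pics/side0c.png

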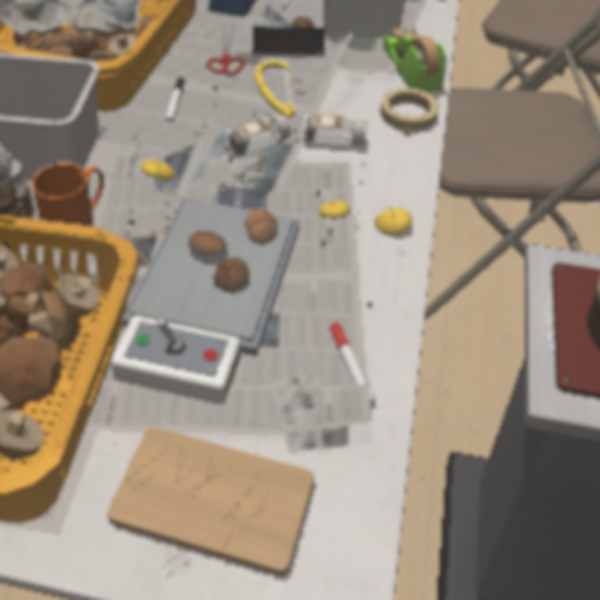

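```bash
cat > h.py <<'E'
from rig import *
import numpy as np, cv2
from scipy.spatial.transform import Rotation as Rot
def ray(c,uv,cal=None):
    k=cal or calibration(c); K,R,t=map(np.array,(k["K"],k["R"],k["t"]))
    p=np.linalg.solve(K,np.c_[np.atleast_2d(uv),np.ones(len(np.atleast_2d(uv)))].T)
    if c=="wrist":
        r=np.hypot(p[0],p[1])+1e-12; p=np.array([p[0]/r*np.sin(r),p[1]/r*np.sin(r),np.cos(r)])
    return -R.T@t, (R.T@p).T
def onplane(c,uv,z,cal=None):
    o,d=ray(c,uv,cal); return (o+d*((z-o[2])/d[:,2])[:,None])[:,:2]
def proj(c,X,cal=None):
    k=cal or calibration(c); K,R,t=map(np.array,(k["K"],k["R"],k["t"]))
    p=(R@np.atleast_2d(X).T).T+t
    if c=="wrist":
        r=np.hypot(p[:,0],p[:,1])+1e-12; th=np.arctan2(r,p[:,2]); p=np.c_[p[:,0]/r*th,p[:,1]/r*th,np.ones(len(p))]
    q=p@K.T; return q[:,:2]/q[:,2:]
def maskpts(reg): return np.argwhere(reg)[:,::-1].astype(float)
def down(yaw):   # tool pointing down; closing axis (tool y) = world yaw+90deg
    return (Rot.from_euler("z",yaw)*Rot.from_quat([1,0,0,0])).as_quat()
E
python3 - <<'E'
from h import *
for c in ["scene","side"]:
    im=read_camera(c)
    for th,z in [("plate_mid",32),("board_top",18),("cap_1_mid",44),("jar_1_mid",22),("tape",12),("marker_2",10),("cutter_work_2",8)]:
        for d in outline_of(th,c):
            p=onplane(c,maskpts(d["region"]),z).astype(np.float32); r=cv2.minAreaRect(p)
            col=im[d["region"]].mean(0).round()
            print(c,th,round(d["score"],2),np.round(d["at"]),"ctr",np.round(r[0]),"sz",np.round(r[1]),"ang",round(r[2],1),"mean",p.mean(0).round(),col)
    # hand points
print("jars side",onplane("side",[[270,173],[306,172]],22),"scene",onplane("scene",[[335,183],[372,197]],22))
print("caps scene",onplane("scene",[[260,218],[290,223],[257,236]],45),"side",onplane("side",[[247,223],[272,215],[258,238]],45))
E
```

```text
scene plate_mid 0.9 [236. 242.] ctr [587.  78.] sz [347. 200.] ang 88.4 mean [585.  94.] [165. 168. 165.]
scene board_top 0.76 [173. 314.] ctr [503. 369.] sz [128. 220.] ang 85.6 mean [497. 370.] [206. 172. 128.]
scene cap_1_mid 0.82 [288. 218.] ctr [548. -52.] sz [51. 71.] ang 50.1 mean [547. -52.] [147. 115.  87.]
scene cap_1_mid 0.62 [278. 176.] ctr [ 718. -150.] sz [44. 74.] ang 70.4 mean [ 719. -150.] [201. 179.  81.]
scene cap_1_mid 0.51 [334. 233.] ctr [ 433. -126.] sz [53. 44.] ang 51.5 mean [ 431. -125.] [209. 186.  84.]
scene cap_1_mid 0.49 [355. 254.] ctr [ 339. -121.] sz [49. 48.] ang 51.5 mean [ 339. -122.] [211. 187.  72.]
scene jar_1_mid 0.43 [287. 219.] ctr [562. -66.] sz [49. 68.] ang 51.4 mean [562. -64.] [149. 112.  80.]
scene jar_1_mid 0.19 [370. 195.] ctr [ 484. -338.] sz [129.  70.] ang 1.4 mean [ 483. -338.] [169. 165. 153.]
scene tape 0.58 [423. 200.] ctr [ 363. -451.] sz [ 98. 130.] ang 29.2 mean [ 363. -450.] [149. 136. 101.]
scene tape 0.26 [372. 196.] ctr [ 491. -347.] sz [128.  69.] ang 7.4 mean [ 491. -346.] [170. 165. 154.]
scene marker_2 0.72 [270. 298
[... 1118 characters left out ...]
ng 43.4 mean [ 603. -293.] [144. 138. 131.]
side tape 0.91 [342. 157.] ctr [ 360. -453.] sz [ 97. 130.] ang 4.0 mean [ 361. -451.] [130. 118.  96.]
side marker_2 0.74 [315. 274.] ctr [381. 137.] sz [ 21. 135.] ang 28.5 mean [385. 129.] [186. 157. 152.]
side cutter_work_2 0.68 [272. 150.] ctr [ 619. -464.] sz [ 52. 167.] ang 22.3 mean [ 629. -473.] [186. 166.  90.]
jars side [[ 604.91956129 -293.80987247]
 [ 477.23237797 -332.29692981]] scene [[ 605.23365811 -296.94805416]
 [ 482.00447859 -344.03776655]]
caps scene [[611.9638213    6.42083848]
 [539.8180486  -50.98639503]
 [559.0937617   56.97203266]] side [[609.95185816   2.66618862]
 [542.91771338 -51.12588852]
 [561.2462877   56.45192584]]
```

```bash
python3 - <<'E'
from h import *
for y in [0,1.57,-1.57,3.14]:
    q=solve_ik([570,130,330],down(y)); print(y,None if q is None else np.round(q,2))
q=[q for y in [0,1.57,-1.57] for q in [solve_ik([570,130,330],down(y))] if q is not None]
best=min(q,key=lambda a:abs(a-read_state()["qpos"]).max())
set_joints(best); s=read_state();print(s["t"],s["tcp_pos"],s["tool_rot"])
im=read_camera("wrist"); cal=calibration("wrist"); np.save("cal1.npy",cal,allow_pickle=True)
cv2.imwrite("pics/w1.png",im[:,:,::-1])
print(np.round(cal["K"]),(-np.array(cal["R"]).T@cal["t"]).round())
for th,z in [("plate_mid",32),("board_top",18),("cap_1_mid",44),("jar_1_mid",22),("toggle_tip",85)]:
    for d in outline_of(th,"wrist"):
        p=onplane("wrist",maskpts(d["region"]),z,cal).astype(np.float32); r=cv2.minAreaRect(p)
        print(th,round(d["score"],2),np.round(d["at"]),"ctr",np.round(r[0]),"sz",np.round(r[1]),"ang",round(r[2],1),im[d["region"]].mean(0).round())
E
```

```text
0 [ 0.57  0.34 -1.11  1.43  0.31  1.56 -2.1 ]
1.57 [ 0.52  0.31 -1.03  1.43  0.27  1.55 -0.5 ]
-1.57 [ 0.56  0.34 -1.1   1.43  0.3   1.56  2.62]
3.14 [ 0.5   0.31 -1.01  1.43  0.26  1.54  1.08]
4.8667 [570.29767783 128.98597522 329.76945584] [ 7.07977400e-01  7.06235062e-01 -1.95438642e-04 -3.05881396e-05]
[[325.   0. 281.]
 [  0. 325. 204.]
 [  0.   0.   1.]] [572. 197. 473.]
plate_mid 0.58 [304. 185.] ctr [595.  72.] sz [344. 186.] ang 88.3 [147. 152. 150.]
board_top 0.62 [235.  23.] ctr [506. 336.] sz [ 73. 209.] ang 86.4 [156. 132. 101.]
cap_1_mid 0.74 [263. 284.] ctr [547. -52.] sz [47. 65.] ang 20.0 [116.  90.  68.]
cap_1_mid 0.74 [374. 330.] ctr [ 724. -141.] sz [41. 29.] ang 54.5 [131. 115.  54.]
cap_1_mid 0.71 [304. 182.] ctr [595.  76.] sz [335. 184.] ang 88.1 [147. 151. 149.]
toggle_tip 0.68 [315. 112.] ctr [610. 199.] sz [27. 12.] ang 1.0 [108. 108. 107.]
```

View pics/w1.png

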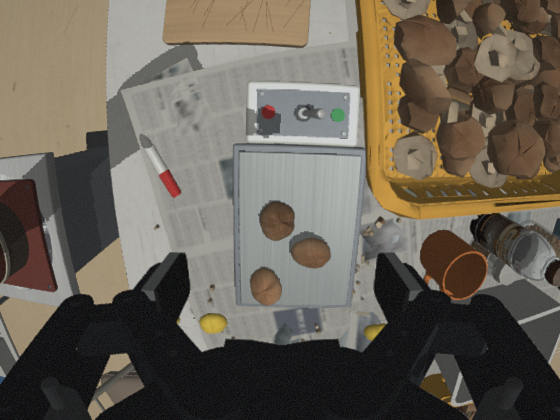

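```bash
python3 - <<'E'
from h import *
cal=np.load("cal1.npy",allow_pickle=True).item()
P=lambda uv,z:onplane("wrist",uv,z,cal).round(1).tolist()
print("box",P([[248,83],[358,85],[357,143],[247,140]],48))
print("plate",P([[239,151],[363,153],[353,307],[240,303]],32))
print("tip88",P([[320,113]],90),"foot",P([[302,113]],54))
print("caps",P([[277,220],[311,253],[265,285]],45))
print("basket rim if z=100",P([[373,150],[385,208]],100), "z=150",P([[373,150],[385,208]],150))
print("board z18",P([[163,43],[308,46]],18))
im=read_camera("scene");cv2.imwrite("pics/s2.png",cv2.resize(im[170:360,130:330,::-1],(800,760)[:2] if 0 else (630,600),interpolation=cv2.INTER_CUBIC))
E
```

```text
box [[529.5, 240.3], [672.5, 239.6], [672.5, 162.3], [527.4, 165.4]]
plate [[514.4, 149.3], [685.4, 147.2], [688.4, -100.5], [505.4, -90.1]]
tip88 [[617.4, 200.3]] foot [[598.6, 200.3]]
caps [[565.9, 54.8], [614.5, 4.4], [547.1, -48.3]]
basket rim if z=100 [[680.1, 158.7], [700.1, 87.6]] z=150 [[665.6, 163.8], [682.9, 102.2]]
board z18 [[402.3, 311.1], [609.3, 296.2]]
```

View pics/s2.png

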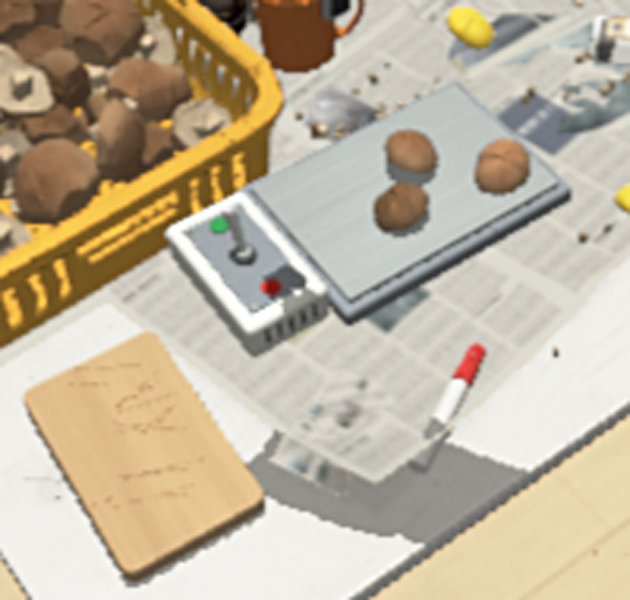

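```bash
cat >> h.py <<'E'
def tri(obs): # [(cam,uv,cal)]
    A=np.zeros((3,3));b=np.zeros(3)
    for c,uv,k in obs:
        o,d=ray(c,[uv],k); d=d[0]/np.linalg.norm(d[0]); M=np.eye(3)-np.outer(d,d); A+=M;b+=M@o
    return np.linalg.solve(A,b)
E
python3 - <<'E'
from h import *
cal=np.load("cal1.npy",allow_pickle=True).item()
print("tip",tri([("scene",[204,238.9],None),("wrist",[320,113],cal)]).round())
print("tip3",tri([("scene",[204,238.9],None),("side",[228,262],None)]).round())
print("foot",onplane("scene",[[207.1,251]],52).round(),tri([("scene",[207.1,251],None),("wrist",[302,113],cal)]).round())
print("green dot",onplane("scene",[[199.8,241]],48),onplane("wrist",[[338,116]],48,cal),"red",onplane("scene",[[216,261]],48),onplane("wrist",[[268,112]],48,cal))
print("rimcorner",tri([("scene",[217,202],None),("wrist",[388,212],cal)]).round())
print("platecorners scene",onplane("scene",[[130+450/3.15,170+85/3.15],[130+570/3.15,170+187/3.15],[130+350/3.15,170+305/3.15]],32).round())
for y in [0,1.57,-1.57,3.14]:
  for tol in [[610,200,150]]:
    q=solve_ik(tol,down(y)); print(y,None if q is None else np.round(q,2))
E
```

```text
tip [618. 199.  80.]
tip3 [606. 202.  92.]
foot [[595. 204.]] [599. 201.  47.]
green dot [[643.2824492  198.13589414]] [[646.08552161 197.35127825]] red [[552.65139943 202.54290128]] [[555.10718522 201.71458003]]
rimcorner [711.  84.  86.]
platecorners scene [[671. -89.]
 [490. -91.]
 [504. 154.]]
0 [ 0.15  0.46 -0.71  1.56  0.31  1.24 -2.18]
1.57 [ 0.31  0.55 -0.95  1.55  0.46  1.29 -0.71]
-1.57 [ 0.39  0.61 -1.1   1.55  0.56  1.33  2.37]
3.14 [ 0.43  0.67 -1.2   1.54  0.63  1.36  0.75]
```

```bash
python3 - <<'E'
from h import *
o=down(1.5708)
gripper_to(42)
move_pose([614,200,150],o); move_linear([614,200,70],feed=120)
f=lambda:(read_state()["contact_force"].round(1).tolist(),read_state()["tcp_pos"].round(1).tolist())
print(f())
for x in [600,590,583,578]:
    move_linear([x,200.5,70],feed=60); print(f())
move_linear([586,200.5,70],feed=60); move_linear([586,200.5,170])
im=read_camera("side"); cv2.imwrite("pics/s3.png",cv2.resize(im[190:330,180:330,::-1],(600,560),interpolation=cv2.INTER_CUBIC)); print(read_state()["t"])
E
```

```text
([0.3, -0.0, -0.2], [614.4, 200.3, 70.8])
([0.5, -0.0, 0.2], [599.9, 200.5, 70.5])
([-0.4, -0.0, 0.8], [589.6, 200.4, 70.0])
([-0.4, -0.1, -0.2], [582.5, 200.5, 69.9])
([-1.1, -0.0, 1.0], [577.7, 200.5, 70.0])
9.7083
```

View pics/s3.png

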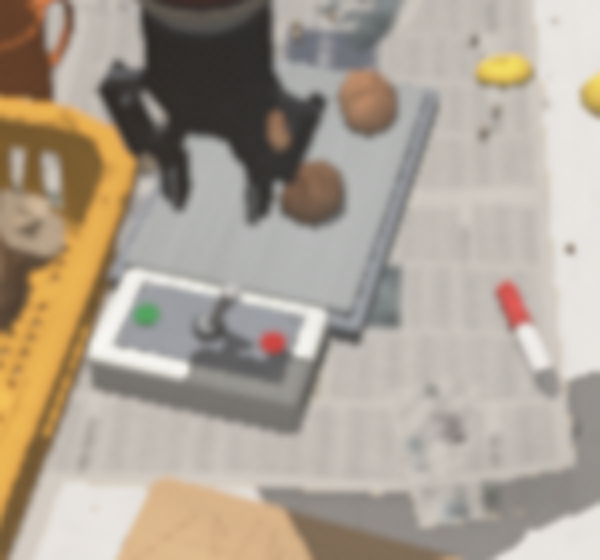

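```bash
python3 - <<'E'
from h import *
for a in [.42,0,-.42]: print(a,proj("side",[[599+47*np.sin(a),200.5,54+47*np.cos(a)],[599,200.5,54]]).round(1).tolist())
E
```

```text
0.42 [[223.6, 259.2], [231.3, 270.9]]
0 [[230.4, 259.5], [231.3, 270.9]]
-0.42 [[237.5, 261.8], [231.3, 270.9]]
```

```bash
cat >> h.py <<'E'
def caps_on_plate(pm=(593,27),yaw=-.04,z=44):
    im=read_camera("wrist"); k=calibration("wrist")
    hsv=cv2.cvtColor(im,cv2.COLOR_RGB2HSV)
    m=((hsv[...,0]<20)&(hsv[...,1]>60)&(hsv[...,2]>40)).astype(np.uint8)
    m=cv2.morphologyEx(m,cv2.MORPH_OPEN,np.ones((3,3)))
    n,l,st,ce=cv2.connectedComponentsWithStats(m); out=[]
    for i in range(1,n):
        if st[i,4]<150: continue
        p=onplane("wrist",maskpts(l==i),z,k); r=cv2.minAreaRect(p.astype(np.float32))
        v=np.array([[np.cos(yaw),np.sin(yaw)],[-np.sin(yaw),np.cos(yaw)]])@(np.array(r[0])-pm)
        if abs(v[0])<100 and abs(v[1])<135: out.append((np.round(r[0],1).tolist(),np.round(r[1]).tolist(),round(r[2]),int(st[i,4])))
    return im,k,out
def show(*a):
    s=read_state(); print(*a,"t",round(s["t"],1),"tcp",s["tcp_pos"].round(1),"F",s["contact_force"].round(1),"w",round(s["width"],1),"g",round(s["grip_force"],1))
E
python3 - <<'E'
from h import *
move_linear([586,190,300],feed=250)
set_joints([-0.25,.25,0,1.35,0,1.4,0]); s=read_state(); print(s["tcp_pos"],Rot.from_quat(s["tool_rot"]).as_matrix().round(2).tolist())
for y in [0,1.57,-1.57,3.14]:
    q=solve_ik([575,115,300],down(y)); print(y,None if q is None else np.round(q,2))
move_pose([575,115,310],down(1.5708)); show()
im,k,o=caps_on_plate(); print(*o,sep="\n")
np.save("cal2.npy",k,allow_pickle=True)
cv2.imwrite("pics/w2.png",im[:,:,::-1])
E
```

```text
[662.90122469 124.30785279 343.36663402] [[-0.25, 0.96, 0.13], [0.97, 0.25, 0.03], [0.0, 0.14, -0.99]]
0 [-0.42  0.18  0.17  1.53 -0.03  1.44 -1.82]
1.57 [-0.29  0.18  0.02  1.52 -0.    1.44 -0.27]
-1.57 [ 0.59  0.35 -1.1   1.48  0.31  1.5   2.63]
3.14 [-0.14  0.18 -0.15  1.51  0.03  1.45  1.27]
t 11.9 tcp [574.6 115.4 309.2] F [-0.1  0.2 -0. ] w 41.9 g 0.0
([566.9, 52.2], [56.0, 46.0], 89, 1144)
([612.7, 3.6], [52.0, 47.0], 3, 976)
([548.8, -52.5], [64.0, 45.0], 90, 972)
```

View pics/w2.png

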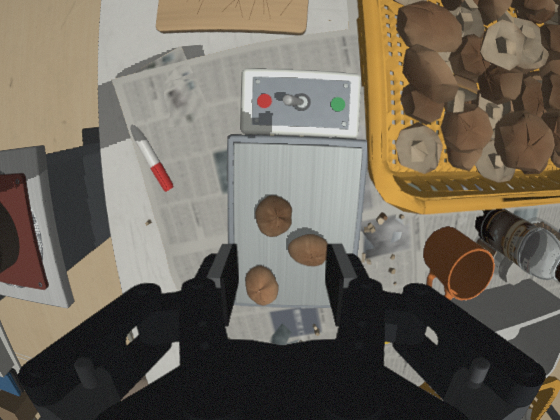

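```bash
cat >> h.py <<'E'
def ikbest(p,yaws):
    q0=read_state()["qpos"]; c=[]
    for y in yaws:
        q=solve_ik(p,down(y))
        if q is not None: c.append((np.abs(np.array(q)-q0).max()+.8*max(0,abs(q[2])-.6)+.3*max(0,abs(q[6])-2),y,q))
    return min(c,key=lambda t:t[0])[1:]
def pick(xy,yaw,z=31,pre=72):
    gripper_to(pre)
    y,q=ikbest([*xy,130],[yaw,yaw+np.pi,yaw-np.pi]); set_joints(q)
    move_linear([*xy,z],down(y),feed=150); show("down")
    gripper_to(20); show("shut")
    move_linear([*xy,150],feed=150); show("up")
def place(xy,z=19,yaws=(0,np.pi)):
    y,q=ikbest([*xy,130],yaws); set_joints(q); show("over")
    move_linear([*xy,z],down(y),feed=120); show("down")
    gripper_to(min(80,read_state()["width"]+22)); move_linear([*xy,130],feed=200)
E
python3 - <<'E'
from h import *
pick([565.5,53.5],-np.pi/4)
E
```

```text
down t 14.0 tcp [566.4  53.8  32.1] F [ 0.2  0.4 -0.3] w 71.8 g 0.0
shut t 14.4 tcp [566.6  53.8  33. ] F [-3.8 -0.6  9.6] w 48.0 g 60.1
up t 15.3 tcp [564.9  53.3 149. ] F [-0.4 -0.1 -0.6] w 48.7 g 47.5
```

```bash
python3 - <<'E'
from h import *
place([440,370],z=20); show()
move_pose([560,95,300],down(1.5708)); 
im,k,o=caps_on_plate(); print(*o,sep="\n")
for d in outline_of("board_top","wrist"):
    r=cv2.minAreaRect(onplane("wrist",maskpts(d["region"]),18,k).astype(np.float32)); print(d["score"],r)
E
```

```text
over t 16.6 tcp [441.5 368.1 129.9] F [ 0.8 -0.6 -0.6] w 47.9 g 61.6
down t 17.7 tcp [440.3 370.1  20.2] F [ 0.  -0.  -0.3] w 47.6 g 61.7
t 18.7 tcp [439.6 369.5 129. ] F [-1.3  0.  -0.4] w 69.6 g 0.0
([613.9, 3.8], [46.0, 57.0], 90, 1083)
([547.7, -52.0], [46.0, 63.0], 1, 1067)
0.57 ((504.8597412109375, 312.93634033203125), (30.699474334716797, 208.82835388183594), 87.0577621459961)
```

```bash
python3 - <<'E'
from h import *
pick([613,4],0.7,z=33)
if read_state()["width"]>35:
    place([508,376],z=21.5)
    move_pose([545,75,290],down(1.5708)); 
    im,k,o=caps_on_plate(); print(*o,sep="\n"); cv2.imwrite("pics/w3.png",im[:,:,::-1])
    if len(o)==1: 
        pick([o[0][0][0]-1,o[0][0][1]+1],np.pi/2,z=33)
E
```

```text
down t 21.9 tcp [613.9   4.2  34.2] F [-0.5  0.5  0.5] w 71.9 g 0.0
shut t 22.3 tcp [614.3   4.3  35.4] F [-2.9  1.5 10.5] w 52.1 g 60.4
up t 23.2 tcp [612.4   4.  149. ] F [-0.   0.  -1.3] w 51.9 g 62.5
over t 24.7 tcp [508.9 374.6 129.7] F [ 0.9 -0.6 -0.6] w 52.2 g 62.5
down t 25.7 tcp [508.3 375.9  21.6] F [-0.2 -0.9  0.6] w 52.0 g 62.6
([546.7, -52.3], [46.0, 62.0], 25, 1175)
down t 30.4 tcp [546.6 -51.   34.1] F [ 0.  -1.  -0.1] w 71.7 g 0.0
shut t 30.8 tcp [546.6 -51.3  34.8] F [-2.7 -0.7 10.8] w 43.9 g 59.0
up t 31.8 tcp [545.1 -51.3 149.1] F [-0.4 -0.4 -1.3] w 43.1 g 60.1
```

```bash
python3 - <<'E'
from h import *
place([574,367],z=21.5)
move_pose([520,270,300],down(1.5708)); im=read_camera("wrist"); k=calibration("wrist"); np.save("cal3.npy",k,allow_pickle=True)
cv2.imwrite("pics/w4.png",im[:,:,::-1])
for th,z in [("board_top",18),("cap_1_mid",32)]:
  for d in outline_of(th,"wrist"):
    r=cv2.minAreaRect(onplane("wrist",maskpts(d["region"]),z,k).astype(np.float32)); print(th,round(d["score"],2),np.round(d["at"]),np.round(r[0]),np.round(r[1]),round(r[2]))
gripper_to(75)
move_pose([520,-235,330],down(1.5708)); im=read_camera("wrist"); k=calibration("wrist"); np.save("cal4.npy",k,allow_pickle=True); show()
cv2.imwrite("pics/w5.png",im[:,:,::-1])
for d in outline_of("jar_1_mid","wrist"):
    r=cv2.minAreaRect(onplane("wrist",maskpts(d["region"]),22,k).astype(np.float32)); print(round(d["score"],2),np.round(d["at"]),np.round(r[0]),np.round(r[1]),round(r[2]))
E
python3 -c "
import cv2,numpy as np
a=cv2.imread('pics/w4.png')[:260,100:420];b=cv2.imread('pics/w5.png')
cv2.imwrite('pics/m1.png',np.vstack([np.hstack([a,np.zeros((260,240,3),np.uint8)]),b[80:420]]))"
```

```text
over t 33.3 tcp [575.  365.1 129.9] F [-0.5  0.1  0.7] w 43.4 g 60.1
down t 34.4 tcp [574.2 367.1  21.7] F [-0.1  0.4 -0.6] w 43.6 g 60.1
board_top 0.89 [268. 107.] [509. 366.] [124. 211.] 86
board_top 0.28 [335. 235.] [601. 176.] [28. 16.] 48
t 39.0 tcp [ 520.7 -233.6  329.8] F [-0.  -0.1 -0.3] w 75.4 g 0.0
0.88 [340. 203.] [ 606. -296.] [115.  53.] 45
```

View pics/m1.png

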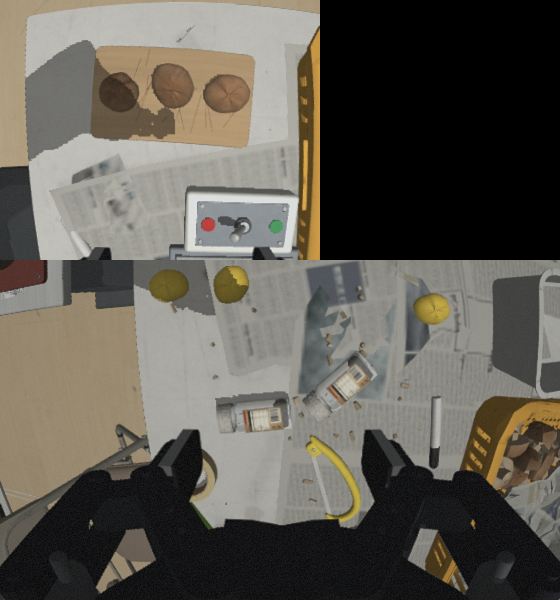

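```bash
python3 -c "
import cv2
b=cv2.imread('pics/w5.png')[150:270,200:390]
cv2.imwrite('pics/z5.png',cv2.resize(b,None,fx=4,fy=4,interpolation=cv2.INTER_CUBIC))"
```

```text
(no output)
```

View pics/z5.png

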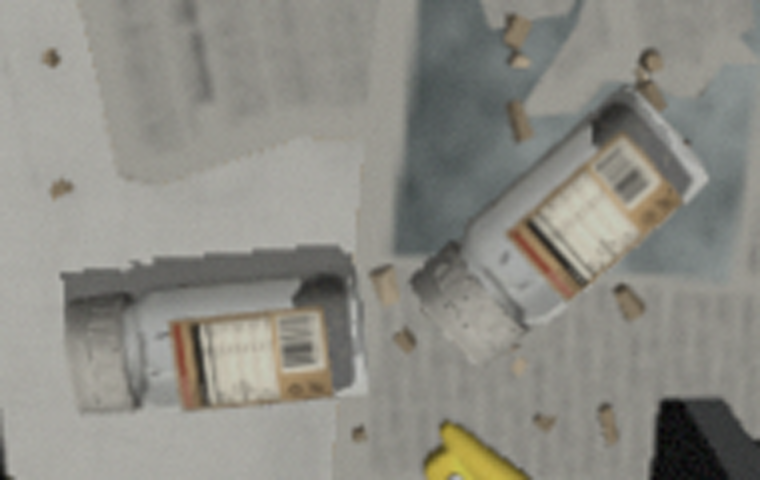

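```bash
cat >> h.py <<'E'
PHI=np.radians(35)
def Rj(d,y): y=y/np.linalg.norm(y); return Rot.from_matrix(np.c_[np.cross(y,d),y,d]).as_quat()
Z=np.array([0,0,1.])
def opick(a,s,phi=PHI): return -np.cos(phi)*Z-np.sin(phi)*a, Rj(-np.cos(phi)*Z-np.sin(phi)*a, s*np.cross(Z,a))
def oplace(h,s,phi=PHI):
    d=-np.sin(phi)*Z+np.cos(phi)*h; return d, Rj(d,s*np.cross(Z,h))
E
python3 - <<'E'
from h import *
k=np.load("cal4.npy",allow_pickle=True).item()
for n,l,f in [("Q",[218.3,238.8],[290.3,235]),("P",[310.8,229.5],[367.3,183.5])]:
    e=onplane("wrist",[l,f],22,k); v=e[0]-e[1]; L=np.linalg.norm(v); a=np.r_[v/L,0]; m=np.r_[e.mean(0),22]
    print(n,"mid",m.round(1),"L",L.round(1),"ang",np.degrees(np.arctan2(a[1],a[0])).round(1))
    for phi in [25,35,45]:
      for s in [1,-1]:
        d,o=opick(a,s,np.radians(phi)); t=m+a*9+d*19
        q=solve_ik(t,o); q2=solve_ik(t+[0,0,150],o)
        if q is None or q2 is None: print(phi,s,"no pick",q is None,q2 is None); continue
        ok=[]
        for b in range(-180,180,15):
            h=np.array([np.cos(np.radians(b)),np.sin(np.radians(b)),0])
            d2,o2=oplace(h,s,np.radians(phi))
            for py in [-30,75]:
                t2=np.array([593,py,32+63.5])+d2*19
                A=solve_ik(t2,o2);B=solve_ik(t2+[0,0,110],o2)
                if A is not None and B is not None: ok.append((b,py,np.round(A,2).tolist()))
        print(phi,s,np.round(q,2),[x[:2] for x in ok]); 
        if phi==35: print(ok[:6])
E
```

```text
Q mid [ 481.9 -342.3   22. ] L 108.5 ang -176.3
25 1 [ 0.27  0.34  0.52  2.13 -0.94  0.6   0.  ] [(-135, -30), (-120, -30), (-120, 75), (-105, -30), (-105, 75), (-90, -30), (-90, 75), (-75, -30), (-75, 75), (-60, -30), (-60, 75), (-45, -30), (-45, 75), (-30, 75), (30, -30), (45, -30), (45, 75), (60, -30), (60, 75), (75, -30), (75, 75), (90, -30), (90, 75), (105, -30), (105, 75), (120, -30), (120, 75), (135, -30), (135, 75)]
25 -1 [ 1.66  0.57 -1.09  2.07  0.42  0.49  2.03] [(-135, -30), (-120, -30), (-120, 75), (-105, -30), (-105, 75), (-90, -30), (-90, 75), (-75, -30), (-75, 75), (-60, -30), (-60, 75), (-45, -30), (-45, 75), (-30, 75), (30, -30), (45, -30), (45, 75), (60, -30), (60, 75), (75, -30), (75, 75), (90, -30), (90, 75), (105, -30), (105, 75), (120, -30), (120, 75), (135, -30), (135, 75)]
35 1 [ 0.31  0.36  0.56  2.21 -1.36  0.66  0.45] [(-150, -30), (-135, -30), (-135, 75), (-120, -30), (-120, 75), (-105, -30), (-105, 75), (-90, -30), (-90, 75), (-75, -30), (-75, 75), (-60, -30), (-60, 75), (-45, -30), (-45, 75), (-30, -30), (-30, 75), (-15, 75), (45, -30), (60, -30), (60, 
[... 3825 characters left out ...]
, (75, -30), (75, 75), (90, -30), (90, 75), (105, -30), (105, 75), (120, -30), (120, 75), (135, -30), (135, 75), (150, -30), (150, 75), (165, -30), (165, 75)]
45 -1 [ 0.15  0.82  0.81  1.82 -1.47  1.36 -2.32] [(-180, -30), (-180, 75), (-165, -30), (-165, 75), (-150, -30), (-150, 75), (-135, -30), (-135, 75), (-120, -30), (-120, 75), (-105, -30), (-105, 75), (-90, -30), (-90, 75), (-75, -30), (-75, 75), (-60, -30), (-60, 75), (-15, -30), (0, -30), (0, 75), (15, -30), (15, 75), (30, -30), (30, 75), (45, -30), (45, 75), (60, -30), (60, 75), (75, -30), (75, 75), (90, -30), (90, 75), (105, -30), (105, 75), (120, -30), (120, 75), (135, -30), (135, 75), (150, -30), (150, 75), (165, -30), (165, 75)]
```

```bash
cat >> h.py <<'E'
OFF,SD=9,19
def jpick(mid,ang,s=1):
    a=np.r_[np.cos(ang),np.sin(ang),0]; d,o=opick(a,s); t=np.array(mid)+a*OFF+d*SD
    gripper_to(64); move_pose(t+[0,0,140],o); move_linear(t+[0,0,12],o,feed=150); move_linear(t,o,feed=40); show("at")
    gripper_to(30); show("shut"); move_linear(t+[0,0,15],feed=50); move_linear(t+[0,0,170],feed=150); show("up")
def jplace(xy,hang,s=1):
    h=np.r_[np.cos(hang),np.sin(hang),0]; d,o=oplace(h,s); t=np.r_[xy,32+54.5+OFF]+d*SD
    move_pose(t+[0,0,120],o); show("over"); move_linear(t+[0,0,10],feed=120); dwell(.3); f0=read_state()["contact_force"][2]
    for z in np.arange(8.5,-6,-1.5):
        move_linear(t+[0,0,z],feed=30); dwell(.1)
        if read_state()["contact_force"][2]-f0>3: break
    show("touch at",z,f0)
    return t,d,z
E
python3 - <<'E'
from h import *
jpick([481.9,-342.3,22],np.radians(-176.3))
E
```

```text
at t 41.6 tcp [ 483.6 -342.1    6.2] F [0.6 0.1 0.3] w 63.9 g 0.0
shut t 41.9 tcp [ 483.9 -342.3    6.7] F [-0.6  0.   3. ] w 42.5 g 60.6
up t 43.6 tcp [ 483.4 -341.8  175.4] F [-0.8 -0.2 -1.3] w 42.2 g 60.7
```

```bash
python3 - <<'E'
from h import *
jplace([596,80],np.radians(85))
c=read_camera("side"); cv2.imwrite("pics/s6.png",cv2.resize(c[150:330,180:360,::-1],(600,600),interpolation=cv2.INTER_CUBIC))
E
```

```text
over t 45.5 tcp [597.4  94.9 204.4] F [ 0.2 -0.4 -1.7] w 42.0 g 60.8
touch at -2.0 -2.280225538752406 t 49.7 tcp [597.5  95.6  83.7] F [-2.2 -1.5  6.1] w 43.0 g 61.5
```

View pics/s6.png

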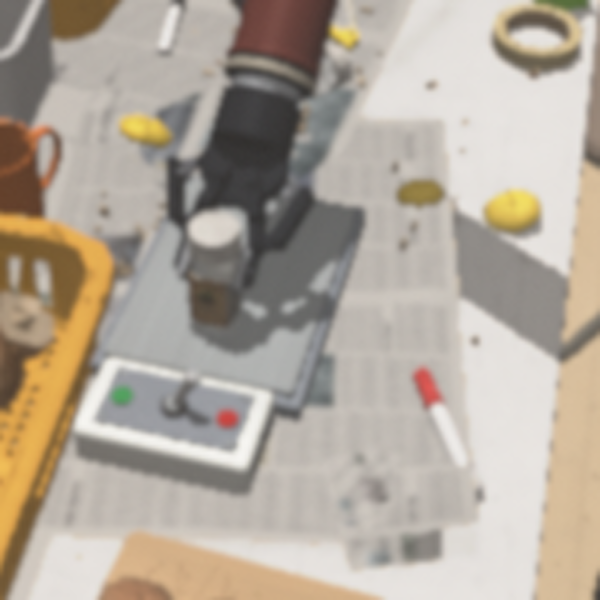

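```bash
python3 - <<'E'
from h import *
s=read_state(); d=Rot.from_quat(s["tool_rot"]).as_matrix()[:,2]; p=s["tcp_pos"]
gripper_to(66); move_linear(p-d*90,feed=100); move_linear(p-d*90+[0,0,60],feed=200)
jpick([606.4,-295.5,22],np.radians(-138))
E
```

```text
at t 55.5 tcp [ 607.7 -294.1    6.2] F [-0.7 -0.2  0.5] w 64.1 g 0.0
shut t 55.9 tcp [ 607.9 -294.5    6.8] F [-0.9 -1.   2.6] w 42.7 g 60.7
up t 57.5 tcp [ 607.3 -293.8  175.1] F [-0.   0.  -1.8] w 42.0 g 60.8
```

```bash
python3 - <<'E'
from h import *
t,d,z=jplace([592,-22],np.radians(85))
p=read_state()["tcp_pos"]
gripper_to(66); move_linear(p-d*90,feed=100); move_linear(p-d*90+[0,0,60],feed=200)
set_joints([0.3,.25,0,1.35,0,1.4,0]); dwell(.3)
ims=[]
for c,(x,y) in {"side":(180,130),"scene":(150,140)}.items():
    im=read_camera(c); ims.append(cv2.resize(im[y:y+260,x:x+190,::-1],(400,547),interpolation=cv2.INTER_CUBIC))
cv2.imwrite("pics/m2.png",np.hstack(ims)); show()
E
```

```text
over t 59.7 tcp [593.4  -6.8 204.5] F [-0.8 -0.8 -2.6] w 42.4 g 60.8
touch at -2.0 -1.045052870933473 t 63.9 tcp [593.5  -6.4  84.2] F [-2.9 -0.7  9.2] w 42.3 g 61.7
t 68.2 tcp [ 630.3 -241.5  344.9] F [-0.  -0.4  0.8] w 66.2 g 0.0
```

View pics/m2.png

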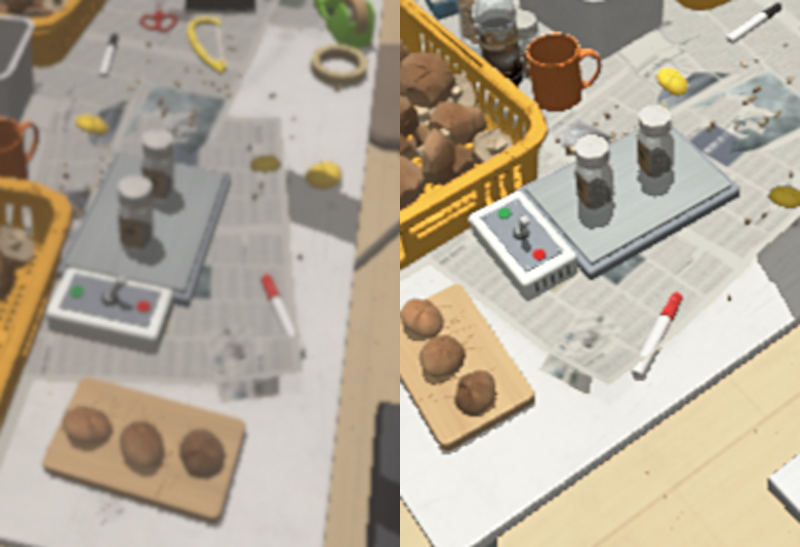

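```bash
python3 - <<'E'
from h import *
o=down(1.5708); gripper_to(42)
move_pose([580,205,350],o); move_linear([584,201,170],o,feed=200); move_linear([584,201,70],feed=100); show()
for x in [598,608,615,620]: move_linear([x,200.5,70],feed=60); print(read_state()["contact_force"].round(1))
move_linear([612,200.5,70],feed=60); move_linear([612,200.5,350],feed=200)
set_joints([0.3,.25,0,1.35,0,1.4,0]); dwell(.5)
ims=[]
for c,(x,y) in {"side":(180,130),"scene":(150,140)}.items():
    im=read_camera(c); ims.append(cv2.resize(im[y:y+260,x:x+190,::-1],(400,547),interpolation=cv2.INTER_CUBIC))
cv2.imwrite("pics/m3.png",np.hstack(ims)); show()
E
```

```text
t 72.4 tcp [584.5 201.2  70.8] F [-0.2  0.2 -0.2] w 42.1 g 0.0
[-0.4 -0.7 -1.1]
[-0.2 -0.3 -0.1]
[ 0.3 -0.   0. ]
[-0.5 -0.   0.8]
t 77.6 tcp [ 630.3 -241.5  345. ] F [-0.4 -0.2 -0.5] w 42.1 g 0.0
```

View pics/m3.png

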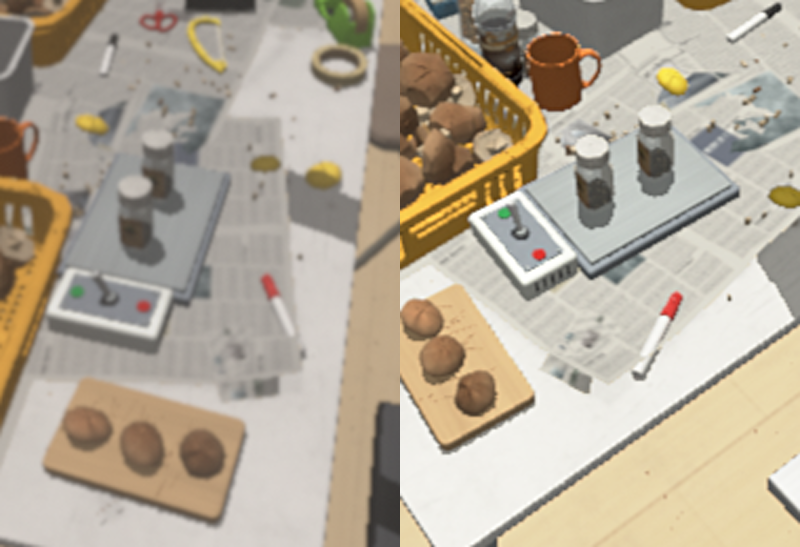

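The bat now leans to the green dot (side crop about (97,280), foot at (108,298)). Both jars stand upright on the plate and all three caps are on the board.

```bash
python3 -c "
from rig import *
print(finish_job())"
```

```text
the job is handed in; nothing more can be done
None
```

I switched the plate off, moved the three mushrooms onto the cutting board, stood both jars upright on the plate, switched it back on and handed the job in; the last pictures show everything in place, but no verdict came back.

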